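# Hang the hand bell on its hook and close the basket

### The arm

A 7-joint arm with a two-finger parallel gripper is mounted at the origin on the work surface. World frame = base frame: x ahead of the robot, y to its left, z up, the work surface at z = 0. Lengths are in m, angles in rad, forces in N, time in s.
With the tool pointing down it reaches from about 0.4 to 0.85 m from the base axis. Payload 10.4 kg.
Tool frame: the origin (TCP) lies between the finger pads; the fingertips stand 19 mm ahead of it and the grasp point (between the pads) is the TCP (manip.tips_ahead is the distance from the TCP to the fingertips, in m); z points along the fingers, y is the line along which they close (so a half turn about z gives the same grasp; the last joint's range is limited). The gripper opens to 85 mm and grips with 20 to 120 N. Pads are 22 mm wide; open, the fingers measure 114 mm over their backs; the gripper's body (76 mm by 85 mm) begins 54 mm behind the grasp point. The pads swing forward as they close: fully open they stand 13 mm farther back than shut.
Start: joints at [1.215, 0.332, -0.065, 1.46, 0.022, 1.35, -0.088], TCP at [0.204, -0.591, 0.25] pointing down, gripper open.
Joint ranges: [-2.6, 2.6], [-0.5, 2.12], [-1.47, 1.34], [0.16, 2.42], [-1.27, 4.41], [0.06, 2.06], [-2.6, 2.6]. Speed limits (rad/s): [2.22, 2.22, 2.79, 2.79, 3.14, 3.14, 3.14].

### API

Orientations are given as a unit quaternion [x, y, z, w].
In Python, from workcell import manip, viewer gives the robot as it stands.
- The arm moves only by the tool arm_command, never from a script. Its argument "series" is text: rows parted by semicolons, each of 5 numbers parted by spaces: the closure, from 0 (fully open) to 1 (shut), then the shift along the tool's x, y, z normalised to -1 to 1, where 1 is 0.4 m, then the turn about the tool's z normalised to -1 to 1, where 1 is 180 degrees. In form: jaw tx ty tz spin; .... A call has exactly 10 rows; each row shifts and turns the commanded pose from where the row before left it, along the tool's axes as they then stand; what a row does not reach is not made up. A row lasts 1/8 s, in which the tool goes at most 62.5 mm and 10.7 degrees, less where a joint would pass 70% of its speed; a pose out of reach is approached as far as the arm can. A call with a number of a shift or a turn outside -1 to 1 is refused whole. A call with a gripper value outside its range is refused whole. The fingers move at their own pace and stop on an object; "newtons" is the grip in N (left out, the last holds). Time passes only in rows, so rows that do not move let the fingers close, or fill a call up. It gives the time, the measured TCP pose, the force, the opening and the grip force at its end, in the units of the state.
- manip.get_obs(): the state, without advancing time (a new reading comes with each control period).
- viewer.camera(name): name is "scene" or "top" or "wrist"; returns a dict with "pixels" (420x560x3 uint8, red, green, blue), "intrinsics" (3x3 intrinsics, pixels), "extrinsics" (4x4, takes a point from world to camera coordinates). Camera axes: x right, y up, looking along -z (the intrinsics and any distortion apply to the point x, -y, -z); pixel columns grow to the right and rows downward; lengths in m; the calibration is good to about 2 mm. A picture is of the moment at which its call begins. There is no depth.
- manip.hand_in(): hands the job in; it is judged then, once.
The state is a dict: "clock": time; "joint_pos": joint angles; "joint_velocities": joint speeds; "tau": joint torques, N m; "position": TCP position; "ee_rot": TCP orientation; "ft_force": force on the tool from outside, world axes, zero at the start; "torque": the same for the moment, N m; "grip_width": opening from 0.0 (shut) to 1.0 (fully open); "grasp_force": force on a finger pad.
Only numpy, scipy, OpenCV 4.12 (cv2) and the standard library are available. Lean on these libraries where they do the work, as an engineer would, in place of code of your own. Each camera call takes 0.05 s, during which the arm holds its last target. There are 200 camera calls.

### The job

Take the brass-coloured hand bell out of the black mesh basket and hang it by its loop on the yellow hook under the small wooden shelf, and swing the basket's lid fully shut so that its red tab drops behind the front rim. Leave the cup in the basket and everything else on the worktop where it stands.

Things in the scene. Friction and masses are not known exactly. Their poses are not given: they have to be found in the camera images.
- bell: brass-look hand bell, 168 mm tall, about 150 g, standing in the basket; origin centre of underside, z up. Mouth 72 mm across (z 0), narrowing to 18 mm at z 55; black grip 14 mm (x) by 18 mm (y), z 55 to 122; on top a ring loop in its yz plane (hole looks along x), centre z 144, 48 mm outer, 32 mm inner diameter, 8 mm wire
- bell_hang (a point): point on the bell: the inside top of its loop (bell z 160), which comes to rest on the hook. Axes as the bell's
- bell_grip (a point): point on the bell: on the axis of the black grip, at bell z 84, well below the loop. Axes as the bell's
- hook_stand: fixed wooden stand, a yellow-coated hook under its shelf board. Origin on the table below the middle of the hook's seat, z up; the hook's open end points along the stand's -x. Base board x 35 to 135, y -130 to 130, 12 mm high; 20 mm posts at x 105, y +-115; shelf board x 10 to 125, y -130 to 130, underside at z 305: it roofs the hook; jars on it reach z 381
- hook_seat (a point): top of the hook's wire at the middle of its level seat, 250 mm above the table. Wire 9 mm thick; seat runs along the stand's x from -18 to +24 mm; its front end turns up to 10 mm above the seat's top, its tip reaching x -29; at x 34 the wire rises to the shelf board. Axes as the stand's
- basket: fixed black mesh basket, 160 mm (x) by 220 mm (y), rim 60 mm high, floor 4 mm thick, walls 3 mm. Origin at the centre of its underside; its front is its -x side, the lid is hinged along its far (+x) rim
- basket_lid (a joint): hinge angle of the basket's mesh lid, rad: 0 = shut flat on the rim with the tab behind the front rim, about 1.57 = standing upright; stiff enough to stay where it is left. The lid is 160 mm deep, 220 mm wide, 4 mm thick; its tab points down 17 mm from the middle of the edge
- lid_edge (a point): middle of the lid's free edge (beside the red tab), in the middle of its thickness; 160 mm from the hinge
- lid_hinge (a point): middle of the lid's hinge line, 63 mm above the table, 80 mm behind (+x) the basket's centre; its axis is the basket's y
- demitasse: small blue ceramic cup, 58 mm across, 46 mm tall, standing in the basket beside the bell; origin at the centre of its underside. Bystander
- cezve: aluminium cezve, 80 mm across, 78 mm tall, with a black handle reaching 150 mm along its +y, up to 106 mm high; origin at the centre of its underside. Bystander
- canister: clear acrylic canister with sliding lid, 94 mm square, 138 mm tall; origin at the centre of its underside. Bystander
- scoop: wooden coffee scoop lying flat, 150 mm long along its x, 22 mm high; origin on its underside near the middle. Bystander
- sugar_jar: glass jar with a red cap, 72 mm across, 100 mm tall; origin at the centre of its underside. Bystander
- mug: white mug, 80 mm across, 90 mm tall, handle along its +y; origin at the centre of its underside. Bystander
Not all that is in view belongs to the job. Leave any pink look-alike of the bell alone.

How it is judged:
At the end, for the whole second after the job is handed in: the bell hangs still from the hook by its loop (inside top of the loop within 35 mm of the middle of the hook's seat, bell borne by the hook, under 0.3 rad from upright, under 0.08 m/s), and the basket's lid is shut (joint under 0.045 rad, so the tab is behind the front rim) (distance between bell_hang and hook_seat below 0.035 m and contact force between bell and hook_stand above 0.3 N and contact force between bell and basket below 0.05 N and angle between bell's own z axis and vertical below 0.3 rad and linear speed of bell below 0.08 m/s and value of joint basket_lid below 0.045 rad); the robot touches nothing.
It fails at once if a bystander is shifted by more than 40 mm or tipped (the cup, cezve, canister, scoop, jar or mug) (distance of any of demitasse, cezve, canister, scoop, sugar_jar, mug from where it was at the start of the episode above 0.04 m or angle between any of demitasse, cezve, canister, scoop, sugar_jar, mug's own z axis and vertical above 0.5 rad).
It also fails if it takes over 70 s, if anything falls off the work surface, if the arm or the gripper's body presses on something with over 40 N, if the wrist force passes 120 N, or if a joint passes its speed limit or range.

## Working session

There is one attempt and no reset: what is moved stays moved. The work goes in short steps, Python scripts to look and compute and a tool call to move; the robot and the scene stay as the last step left them, time stands still between calls to the robot, and variables do not carry over. Pictures are saved under pics/ and viewed, at most 10 in all, crops included, and the job is handed in when it is done.

Besides the shell and the picture viewer there is one more tool, called after "Emit:" in YAML: its name, and indented under it one key for each argument. arm_command: Moves the arm, as the interface text tells. Scaled input: -1 to 1 covers 0.4 m each way for a shift and 180 degrees each way for a turn. Its arguments: {"type":"object","properties":{"series":{"type":"string"},"newtons":{"type":"number"}},"required":["series"]}

```bash
mkdir -p pics; python3 - <<'E'
from workcell import manip, viewer
import cv2,pickle
d={}
for n in("scene","top","wrist"):
    c=viewer.camera(n);d[n]=c
    cv2.imwrite(f"pics/{n}0.png",c["pixels"][:,:,::-1])
pickle.dump(d,open("cal0.pkl","wb"))
o=manip.get_obs();print(o["clock"],o["position"],o["ee_rot"],o["grip_width"])
E
ls
```

```text
0.15 [ 0.20409376 -0.59045367  0.24970937] [ 9.86187350e-01  1.65632781e-01 -1.19301024e-04 -5.27662627e-04] 0.9974664477055352
cal0.pkl
pics
```

View pics/scene0.png

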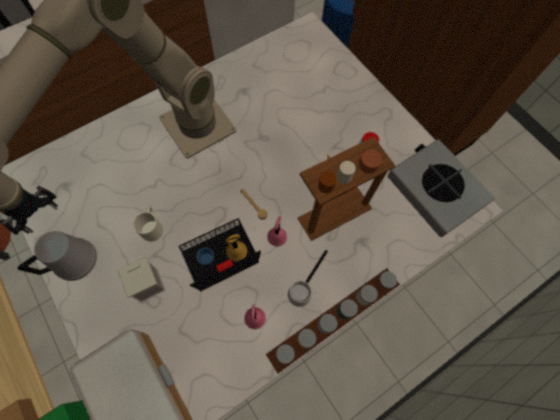

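View pics/top0.png

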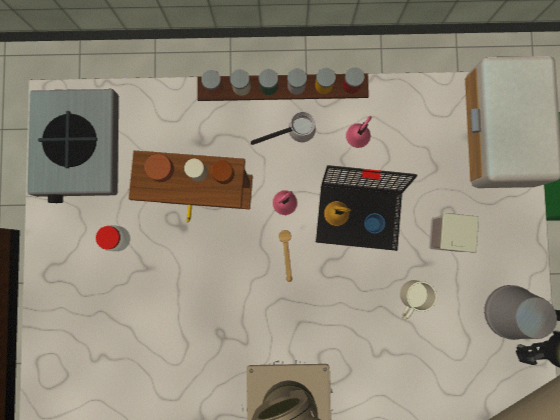

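Candidates for the bell: the brass one in the basket at top (337,213), and two pink look-alikes at (285,202) and (358,133). Only the brass one stands inside the black basket, so it fits the description. The next enlarged crop should confirm this.

```bash
python3 - <<'E'
import cv2,pickle,numpy as np
d=pickle.load(open("cal0.pkl","rb"))
for n in d: print(n,np.round(d[n]["intrinsics"],1).tolist(),np.round(d[n]["extrinsics"],3).tolist())
t=d["top"]["pixels"][:,:,::-1];s=d["scene"]["pixels"][:,:,::-1]
def cr(i,x,y,w,h,f):return cv2.resize(i[y:y+h,x:x+w],None,fx=f,fy=f,interpolation=cv2.INTER_CUBIC)
a=np.vstack([cr(t,310,160,110,100,4)[:, :400],np.zeros((4,400,3),np.uint8),cr(t,125,145,134,64+20,3)[:192+60, :400][:196]]) if 0 else None
L=cr(t,310,160,110,100,4)  #440x400
R=cr(s,170,210,110,100,3)  #330x300
H=cr(t,125,145,110,98,3)   #330x294
out=np.zeros((600,776,3),np.uint8);out[:400,:440]=L;out[:300,446:776]=R;out[304:598,446:776]=H
cv2.imwrite("pics/crop0.png",out)
E
```

```text
scene [[388.0, 0.0, 273.7], [0.0, 388.0, 207.6], [0.0, 0.0, 1.0]] [[0.557, 0.831, 0.005, -0.308], [-0.77, 0.514, 0.378, 0.335], [0.312, -0.214, 0.926, -1.564], [0.0, 0.0, 0.0, 1.0]]
top [[545.0, 0.0, 280.1], [0.0, 545.0, 204.6], [0.0, 0.0, 1.0]] [[-0.017, -1.0, -0.005, 0.022], [0.995, -0.018, 0.097, -0.562], [-0.097, -0.003, 0.995, -1.514], [0.0, 0.0, 0.0, 1.0]]
wrist [[318.7, 0.0, 282.2], [0.0, 318.7, 210.0], [0.0, 0.0, 1.0]] [[0.327, -0.945, -0.002, -0.625], [0.903, 0.313, -0.294, 0.04], [0.278, 0.094, 0.956, -0.381], [0.0, 0.0, 0.0, 1.0]]
```

View pics/crop0.png

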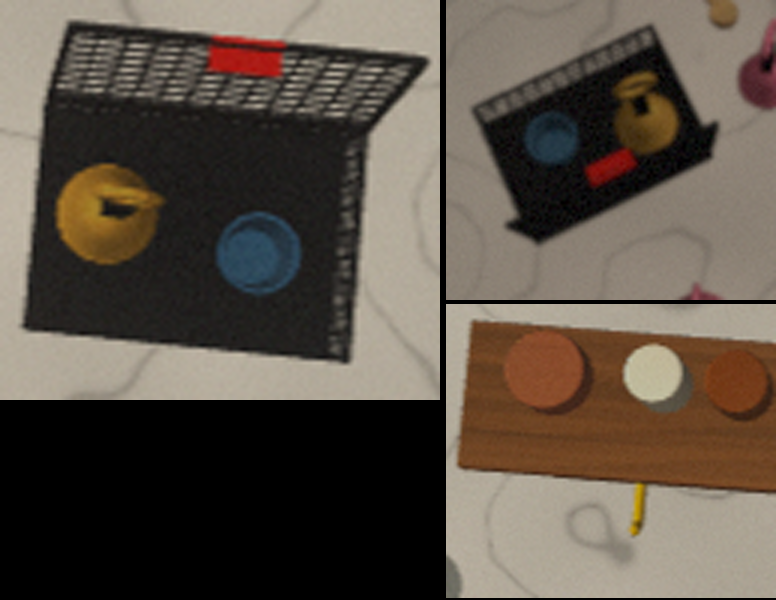

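The crop confirms the brass bell in the basket: its mouth is centred at top ≈(336.8,213.5), and its loop lies edge-on, roughly along world y. The cup is at ≈(374.5,223), and the lid stands past upright with its red tab at ≈(371,174). Next I fit the poses and enlarge the stand.

```bash
cat > h.py <<'E'
import cv2,pickle,numpy as np
from scipy.optimize import least_squares
d=pickle.load(open("cal0.pkl","rb"))
def proj(c,P):
    P=np.atleast_2d(P);E=c["extrinsics"];q=P@E[:3,:3].T+E[:3,3];q=q*[1,-1,-1]
    q=q@c["intrinsics"].T;return q[:,:2]/q[:,2:]
def rz(a):c,s=np.cos(a),np.sin(a);return np.array([[c,-s,0],[s,c,0],[0,0,1]])
def at(c,uv,z):
    return least_squares(lambda p:(proj(c,[p[0],p[1],z])-uv).ravel(),[.55,-.1]).x
E
python3 - <<'E'
from h import *
T,S=d["top"],d["scene"]
cp=lambda x,y:(x/4+310,y/4+160)
sp=lambda x,y:((x-446)/3+170,y/3+210)
print("bell mouth z4",at(T,cp(107,214),.006),at(S,sp(646,121),.006))
print("cup rim z50",at(T,cp(259,252),.05),at(S,sp(551,137),.05))
# basket
def m(p):
    x,y,a,l=p;R=rz(a);o=np.array([x,y,0])
    w=lambda q:o+np.array(q)@R.T
    e=lambda yy:w([.08-.16*np.cos(l),yy,.063+.16*np.sin(l)])
    return w,e
obs=[cp(24,328),cp(348,362),cp(70,22),cp(428,62),sp(508,225),sp(718,124)]
def f(p):
    w,e=m(p)
    r=np.vstack([proj(T,[w([-.08,.11,.06]),w([-.08,-.11,.06]),e(.11),e(-.11)]),proj(S,[e(-.11),e(.11)])])
    return (r-np.array(obs)).ravel()
r=least_squares(f,[.5,-.2,0,1.6]);print("basket",r.x,np.round(r.fun,1))
print("hook tip top z.258",at(T,(187.7,221.3),.258),"board front",at(T,(129,199.5),.32),at(T,(240,208),.32))
t=T["pixels"][:,:,::-1];s=S["pixels"][:,:,::-1]
def cr(i,x,y,w,h,f):return cv2.resize(i[y:y+h,x:x+w],None,fx=f,fy=f,interpolation=cv2.INTER_CUBIC)
out=np.zeros((600,800,3),np.uint8);out[:600,:396]=cr(s,293,135,66,100,6);out[:360,400:]=cr(t,125,148,133,90,3)[:,:400].repeat(1,0)[:270].shape and cv2.resize(cr(t,170,190,80,72,5),(400,360))
out[364:600,400:]=cr(s,200,215,80,48,5)[:236]
cv2.imwrite("pics/crop1.png",out)
E
```

```text
bell mouth z4 [ 0.53585662 -0.1489548 ] [ 0.53587844 -0.14527888]
cup rim z50 [ 0.50407034 -0.24918922] [ 0.50515809 -0.24731665]
basket [ 0.51992052 -0.20421539 -0.12300259  1.7329886 ] [ 0.3 -0.  -0.8 -0.   0.2  0.2 -1.  -0.6 -0.7  0.2 -0.9  0.1]
hook tip top z.258 [0.50331235 0.23422522] board front [0.55143365 0.35819555] [0.52738141 0.10369493]
```

View pics/crop1.png

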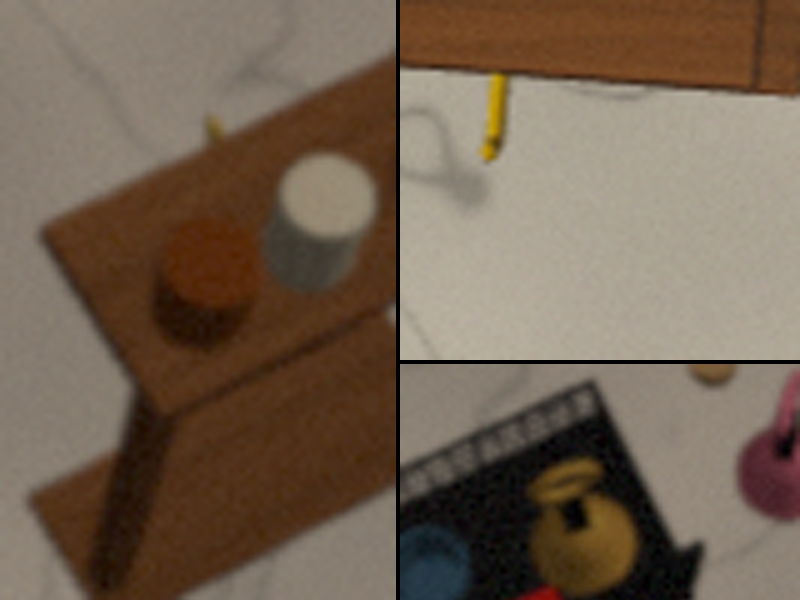

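The hook tip is at top ≈(188,222) and scene ≈(328,155). The bell loop in the scene view runs from ≈(226,240) to (240,236).

```bash
cat >> h.py <<'E'
def go(p,q,pt,yaw):
    "shift in tool axes (units) and spin units to reach pt with tool x at world yaw"
    from scipy.spatial.transform import Rotation as R
    r=R.from_quat(q);x=r.as_matrix()[:,0];y0=np.arctan2(x[1],x[0])
    s=-(yaw-y0);s=(s+np.pi)%(2*np.pi)-np.pi
    return "shift m",np.round(r.inv().apply(np.array(pt)-p),4),"units",np.round(r.inv().apply(np.array(pt)-p)/.4,4),"spin",round(s/np.pi,4),"deg",round(np.degrees(s),1)
E
python3 - <<'E'
from h import *
from workcell import manip
T,S=d["top"],d["scene"]
print("hook tip scene",at(S,(328.3,154.7),.258))
a=at(S,(226.4,239.6),.148);b=at(S,(240.4,236.2),.148);print("ring ends scene",a,b,np.linalg.norm(a-b),(a+b)/2)
print("top right end",at(T,(350.75,210.25),.148), "pred centre px",proj(T,[.536,-.147,.148]),proj(T,[.536,-.147,.172]))
print("pink back",at(T,(358,135),.006),"pinkR",at(T,(285,204),.006))
o=manip.get_obs()
v=b-a; yaw=np.arctan2(v[1],v[0])-np.pi/2; print("bell yaw",yaw)
print(go(o["position"],o["ee_rot"],[.528,-.148,.27],yaw))
E
```

```text
hook tip scene [0.50445868 0.23721917]
ring ends scene [ 0.5291067  -0.16525881] [ 0.54411766 -0.12248487] 0.045331431701398 [ 0.53661218 -0.14387184]
top right end [ 0.53240649 -0.17124373] pred centre px [[341.39210118 209.03742412]] [[342.39901415 208.20102403]]
pink back [ 0.76325109 -0.21681604] pinkR [ 0.56577858 -0.00136637]
bell yaw -0.33750952491358155
('shift m', array([ 0.4507, -0.3124, -0.02  ]), 'units', array([ 1.1267, -0.781 , -0.05  ]), 'spin', np.float64(0.2134), 'deg', np.float64(38.4))
```

Emit:
arm_command:
  series: "0 0 0 -0.125 0; 0 0 0 -0.125 0; 0 0 0 -0.125 0; 0 0.11 -0.076 0 0; 0 0.11 -0.076 0 0; 0 0.11 -0.076 0 0; 0 0.11 -0.076 0 0; 0 0.11 -0.076 0 0; 0 0.11 -0.076 0 0; 0 0.11 -0.076 0 0"

```text
clock: 1.4
position: [0.4265, -0.2874, 0.4002]
ee_rot: [0.986, 0.166, -0.0, 0.0]
ft_force: [0.1, -0.1, 0.9]
grip_width: 0.997
grasp_force: 0.0
```

Emit:
arm_command:
  series: "0 0.11 -0.076 0 0; 0 0.11 -0.076 0 0; 0 0.11 -0.076 0 0; 0 0 0 0 0.057; 0 0 0 0 0.057; 0 0 0 0 0.056; 0 0 0 0.07 0; 0 0 0 0.07 0; 0 0 0 0 0; 0 0 0 0 0"

```text
clock: 2.65
position: [0.521, -0.1597, 0.3455]
ee_rot: [0.995, -0.1, 0.001, 0.0]
ft_force: [-0.3, -0.2, -0.1]
grip_width: 1.002
grasp_force: 0.0
```

```bash
python3 - <<'E'
from h import *
from workcell import manip,viewer
o=manip.get_obs();print(o["clock"],o["position"],o["ee_rot"],o["ft_force"])
c=viewer.camera("wrist");t=viewer.camera("top");s=viewer.camera("scene")
pickle.dump(dict(wrist=c,top=t,scene=s),open("cal1.pkl","wb"))
w=c["pixels"][:,:,::-1]
print(proj(c,[[.536,-.147,.004],[.536,-.147,.148],[.536,-.147,.172]]))
s=s["pixels"][:,:,::-1]
out=np.zeros((600,800,3),np.uint8);out[:420,:560]=w;out[:,560:]=cv2.resize(s[200:275,200:230],(240,600)) if 0 else 0
out[:420,560:]=cv2.resize(t["pixels"][150:290,300:380,::-1],(240,420))
cv2.imwrite("pics/p2.png",out[:420])
E
```

```text
2.65 [ 0.52100665 -0.1596745   0.34545327] [ 9.94939497e-01 -1.00474318e-01  5.43480582e-04  1.17379779e-04] [-0.26599787 -0.24019336 -0.09379372]
[[271.33698803 157.12235609]
 [266.62974885 176.0367631 ]
 [265.42963513 180.85900357]]
```

View pics/p2.png

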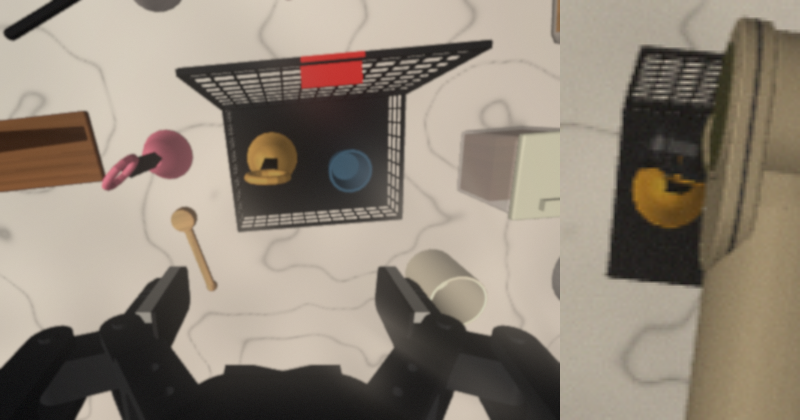

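The wrist view shows the loop spanning ≈(245,179) to (292,177), close to the prediction, with a yaw of about -0.14. The mouth is centred at (271,158) as predicted. I grip the loop across its width with the loop 8 mm ahead of the pad centre, so that the gripper body stays clear of the shelf when hanging.

```bash
python3 - <<'E'
from h import *
from workcell import manip
o=manip.get_obs()
print(go(o["position"],o["ee_rot"],[.5275,-.1475,.149],-.14))
E
```

```text
('shift m', array([ 0.0034, -0.0132,  0.1965]), 'units', array([ 0.0086, -0.0331,  0.4913]), 'spin', np.float64(-0.0195), 'deg', np.float64(-3.5))
```

Emit:
arm_command:
  series: "0 0.0086 -0.0331 0 0; 0 0 0 0 -0.0195; 0 0 0 0.11 0; 0 0 0 0.11 0; 0 0 0 0.11 0; 0 0 0 0.09 0; 0 0 0 0.07 0; 0 0 0 0 0; 0 0 0 0 0; 0 0 0 0 0"
  newtons: 40

```text
clock: 4.05
position: [0.5277, -0.1474, 0.1499]
ee_rot: [0.998, -0.07, 0.001, 0.0]
ft_force: [0.4, -0.4, 0.2]
grip_width: 1.0
grasp_force: 0.0
```

```bash
python3 - <<'E'
from h import *
from workcell import manip,viewer
o=manip.get_obs();print(o["clock"],o["position"],o["ee_rot"],o["ft_force"])
c=viewer.camera("wrist");s=viewer.camera("scene")
pickle.dump(dict(wrist=c,scene=s),open("cal2.pkl","wb"))
print(proj(c,[[.536,-.147,.148],[.536,-.147,.172]]))
out=np.zeros((420,800,3),np.uint8);out[:,:560]=c["pixels"][:,:,::-1];out[:,560:]=cv2.resize(s["pixels"][180:285,190:250,::-1],(240,420))
cv2.imwrite("pics/p3.png",out)
E
```

```text
4.05 [ 0.52769075 -0.1473578   0.14987614] [ 9.97553948e-01 -6.98901037e-02  1.18534933e-03  2.98406807e-04] [ 0.39294414 -0.3993449   0.15104652]
[[277.31835692 269.80950789]
 [276.32556071 300.51236797]]
```

View pics/p3.png

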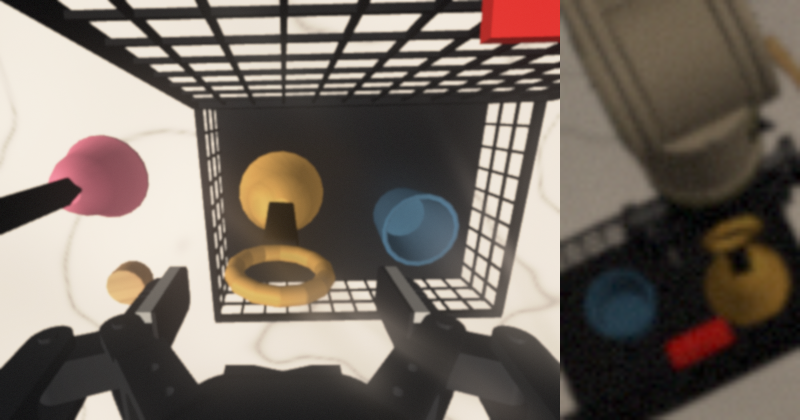

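The loop centre is at (280,275), 2–3 mm nearer the robot than I had it, and it is turned 2.7° further. I correct both and close.

Emit:
arm_command:
  series: "0 -0.005 0.003 0 0.015; 0 0 0 0 0; 0.2 0 0 0 0; 0.4 0 0 0 0; 0.6 0 0 0 0; 0.7 0 0 0 0; 0.7 0 0 0 0; 0.7 0 0 0 0; 0.7 0 0 0 0; 0.7 0 0 0 0"
  newtons: 40

```text
clock: 5.4
position: [0.5249, -0.1482, 0.1487]
ee_rot: [0.996, -0.093, 0.0, 0.0]
ft_force: [-0.3, 0.8, 5.6]
grip_width: 0.518
grasp_force: 39.3
```

Emit:
arm_command:
  series: "0.7 0 0 -0.03 0; 0.7 0 0 -0.06 0; 0.7 0 0 -0.09 0; 0.7 0 0 -0.09 0; 0.7 0 0 -0.09 0; 0.7 0 0 -0.06 0; 0.7 0 0 -0.03 0; 0.7 0 0 0 0; 0.7 0 0 0 0; 0.7 0 0 0 0"

```text
clock: 6.65
position: [0.5243, -0.1482, 0.3273]
ee_rot: [0.996, -0.093, -0.001, -0.0]
ft_force: [0.5, 0.7, -0.7]
grip_width: 0.517
grasp_force: 39.9
```

```bash
python3 - <<'E'
from h import *
from workcell import manip,viewer
o=manip.get_obs();print(o["clock"],o["position"],o["ee_rot"],o["ft_force"],o["grip_width"],o["grasp_force"])
c=viewer.camera("wrist");s=viewer.camera("scene")
out=np.zeros((420,800,3),np.uint8);out[:,:560]=c["pixels"][:,:,::-1];out[:,560:]=cv2.resize(s["pixels"][130:270,170:250,::-1],(240,420))
cv2.imwrite("pics/p4.png",out)
print(go(o["position"],o["ee_rot"],[.42,.233,.33],-.094))
E
```

```text
6.65 [ 0.52427769 -0.14824476  0.32725222] [ 9.95625649e-01 -9.34284335e-02 -8.15759246e-04 -1.70413458e-04] [ 0.52797123  0.65749219 -0.68111176] 0.5171809259261541 39.88648407161236
('shift m', array([-0.1734, -0.3552, -0.0024]), 'units', array([-0.4335, -0.888 , -0.006 ]), 'spin', np.float64(-0.0296), 'deg', np.float64(-5.3))
```

View pics/p4.png

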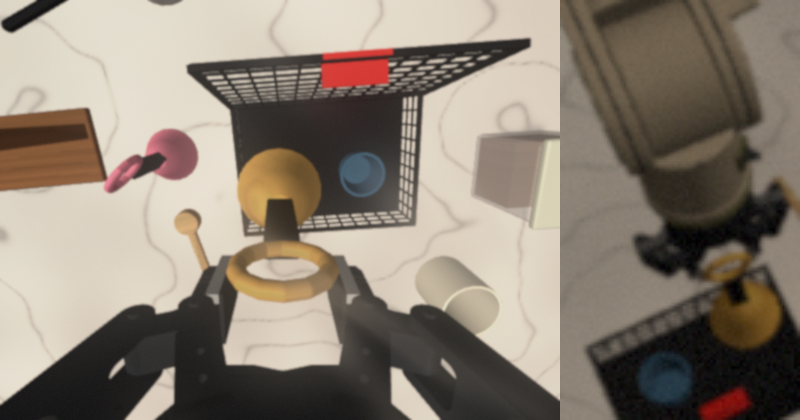

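The bell is held by its loop at the front of the pads: loop centre (282,270), mouth (279,188), hanging straight. I carry it to in front of the hook.

Emit:
arm_command:
  series: "0.7 -0.04 -0.04 0 0; 0.7 -0.05 -0.08 0 0; 0.7 -0.06 -0.11 0 0; 0.7 -0.06 -0.12 0 0; 0.7 -0.06 -0.12 0 0; 0.7 -0.06 -0.12 0 0; 0.7 -0.05 -0.12 0 0; 0.7 -0.03 -0.1 0 0; 0.7 -0.02 -0.06 0 0; 0.7 0 -0.02 0 -0.03"

```text
clock: 8.0
position: [0.421, 0.2355, 0.3282]
ee_rot: [0.999, -0.044, -0.0, -0.0]
ft_force: [1.0, 0.3, -1.7]
grip_width: 0.517
grasp_force: 40.0
```

```bash
python3 - <<'E'
from h import *
from workcell import manip,viewer
o=manip.get_obs();print(o["clock"],o["position"],o["ee_rot"],o["ft_force"],o["grip_width"],o["grasp_force"])
c=viewer.camera("wrist");s=viewer.camera("top")
pickle.dump(dict(wrist=c,top=s),open("cal3.pkl","wb"))
p=o["position"]
r=least_squares(lambda q:(proj(c,[q[0],q[1],p[2]])-[282,270]).ravel(),p[:2]).x;print("ring at tcp height",r,"offset",r-p[:2])
print("seat",proj(c,[[.5315,.232,.25],[.503,.2345,.256]]))
out=np.zeros((420,800,3),np.uint8);out[:,:560]=c["pixels"][:,:,::-1];out[:,560:]=cv2.resize(s["pixels"][140:315,150:250,::-1],(240,420))
cv2.imwrite("pics/p5.png",out)
E
```

```text
8.0 [0.4209917  0.23546732 0.32823784] [ 9.99030107e-01 -4.40320550e-02 -3.14746688e-05 -1.47936786e-04] [ 0.96306448  0.3255708  -1.71032623] 0.516971250417073 40.00983953475952
ring at tcp height [0.42997453 0.23409769] offset [ 0.00898283 -0.00136963]
seat [[270.38862376  46.7762274 ]
 [270.55638817  99.03869134]]
```

View pics/p5.png

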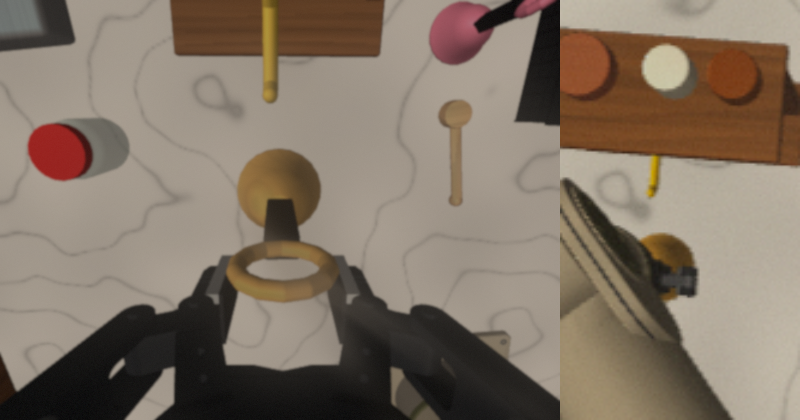

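The hook tip shows at (270,101), within 2 px of the prediction (270.6,99), and the bell hangs straight with its loop 9 mm ahead of the TCP. I lower to the insertion height and line up.

Emit:
arm_command:
  series: "0.7 0 -0.016 0.04 0; 0.7 0 0 0.06 0; 0.7 0 0 0.06 0; 0.7 0 0 0.034 0; 0.7 0.03 0 0 0; 0.7 0.03 0 0 0; 0.7 0.03 0 0 0; 0.7 0.02 0 0 0; 0.7 0 0 0 0; 0.7 0 0 0 0"

```text
clock: 9.35
position: [0.466, 0.236, 0.2508]
ee_rot: [0.999, -0.046, -0.0, 0.0]
ft_force: [0.0, 0.3, -1.2]
grip_width: 0.515
grasp_force: 40.0
```

```bash
python3 - <<'E'
from h import *
from workcell import manip,viewer
o=manip.get_obs();print(o["clock"],o["position"],o["ee_rot"],o["ft_force"],o["grip_width"],o["tau"],o["joint_pos"])
c=viewer.camera("wrist");s=viewer.camera("scene");t=viewer.camera("top")
pickle.dump(dict(wrist=c,scene=s,top=t),open("cal4.pkl","wb"))
print(proj(c,[[.5315,.232,.25],[.503,.2345,.256]]))
out=np.zeros((600,800,3),np.uint8);out[:420,:560]=c["pixels"][:,:,::-1];out[:420,560:]=cv2.resize(t["pixels"][140:315,150:250,::-1],(240,420))
out[424:600,:560]=cv2.resize(s["pixels"][120:208,250:390,::-1],(560,352))[88:264]
out[424:,560:]=cv2.resize(s["pixels"][60:170,230:380,::-1],(240,176))
cv2.imwrite("pics/p6.png",out)
E
```

```text
9.35 [0.4660017  0.23601678 0.25075056] [ 9.98930582e-01 -4.62351868e-02 -2.16766064e-05  6.80264535e-06] [ 0.01726215  0.2678144  -1.24528574] 0.5150077072675809 [ 2.18625166e-01 -4.07155752e+01 -4.97623444e+00 -3.92394519e+01
  7.42863212e-02 -1.94574863e-02 -1.12978909e-03] [ 0.19594862  0.18860979 -0.83374426  1.69459396  0.14372048  1.3219326
 -2.32781862]
[[275.33624043 136.35706375]
 [275.79823994 212.16314087]]
```

View pics/p6.png

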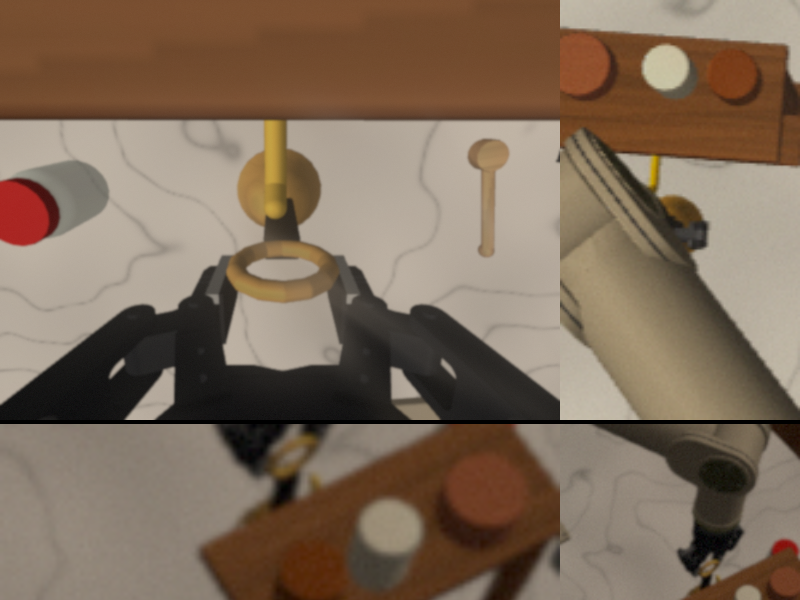

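The hook tip at (275,215) is lined up with the loop hole, centre (282,270), and is 2–3 mm to the left. The wrist is clear above the shelf. I shift 2 mm and move in slowly.

Emit:
arm_command:
  series: "0.7 0.01 -0.005 0 0; 0.7 0.01 0 0 0; 0.7 0.01 0 0 0; 0.7 0.01 0 0 0; 0.7 0.01 0 0 0; 0.7 0.01 0 0 0; 0.7 0.01 0 0 0; 0.7 0.005 0 0 0; 0.7 0 0 0 0; 0.7 0 0 0 0"

```text
clock: 10.75
position: [0.4962, 0.2351, 0.2507]
ee_rot: [0.999, -0.046, 0.0, 0.0]
ft_force: [-0.4, -0.6, -1.1]
grip_width: 0.519
grasp_force: 40.0
```

Emit:
arm_command:
  series: "0.7 0.004 0 0 0; 0.7 0 0 0 0; 0.7 0.004 0 0 0; 0.7 0 0 0 0; 0.7 0.004 0 0 0; 0.7 0 0 0 0; 0.7 0.003 0 0 0; 0.7 0 0 0 0; 0.7 0 0 0 0; 0.7 0 0 0 0"

```text
clock: 12.0
position: [0.5022, 0.2345, 0.2507]
ee_rot: [0.999, -0.046, 0.0, 0.0]
ft_force: [-0.7, -1.0, -0.9]
grip_width: 0.515
grasp_force: 40.0
```

Emit:
arm_command:
  series: "0.7 0.003 0 0 0; 0.7 0 0 0 0; 0.7 0.003 0 0 0; 0.7 0 0 0 0; 0.7 0.002 0 0 0; 0.7 0 0 0 0; 0.7 0.002 0 0 0; 0.7 0 0 0 0; 0.7 0 0 0 0; 0.7 0 0 0 0"

```text
clock: 13.25
position: [0.5063, 0.2341, 0.2507]
ee_rot: [0.999, -0.046, 0.0, 0.0]
ft_force: [0.2, 0.4, -2.3]
grip_width: 0.516
grasp_force: 40.0
```

Emit:
arm_command:
  series: "0.7 0.004 0 0 0; 0.7 0 0 0 0; 0.7 0.004 0 0 0; 0.7 0 0 0 0; 0.7 0 0 0.01 0; 0.7 0 0 0.01 0; 0.7 0 0 0.01 0; 0.7 0 0 0.005 0; 0.7 0 0 0 0; 0.7 0 0 0 0"

```text
clock: 14.5
position: [0.5095, 0.2338, 0.2368]
ee_rot: [0.999, -0.046, 0.0, -0.0]
ft_force: [-0.5, -0.1, -0.3]
grip_width: 0.517
grasp_force: 40.0
```

Emit:
arm_command:
  series: "0.7 0 0 0.002 0; 0.7 0 0 0 0; 0.7 0 0 0.002 0; 0.7 0 0 0 0; 0.7 0 0 0.002 0; 0.7 0 0 0 0; 0.7 0 0 0.002 0; 0.7 0 0 0 0; 0.7 0 0 0 0; 0.7 0 0 0 0"

```text
clock: 15.75
position: [0.5097, 0.2339, 0.234]
ee_rot: [0.999, -0.046, 0.0, -0.0]
ft_force: [-0.7, -0.7, 5.7]
grip_width: 0.522
grasp_force: 40.6
```

The hook now bears the loop, with fz +5.7 N at the expected height. I release.

Emit:
arm_command:
  series: "0.6 0 0 0 0; 0.45 0 0 0 0; 0.4 0 0 0 0; 0.3 0 0 0 0; 0.2 0 0 0 0; 0.1 0 0 0 0; 0 0 0 0 0; 0 0 0 0 0; 0 0 0 0 0; 0 0 0 0 0"

```text
clock: 17.0
position: [0.5094, 0.2338, 0.2335]
ee_rot: [0.999, -0.046, 0.0, 0.0]
ft_force: [0.6, -0.1, -0.3]
grip_width: 0.997
grasp_force: 0.0
```

Emit:
arm_command:
  series: "0 -0.02 0 0 0; 0 -0.03 0 0 0; 0 -0.05 0 0 0; 0 -0.05 0 0 0; 0 -0.05 0 0 0; 0 -0.05 0 0 0; 0 -0.03 0 0 0; 0 0 0 0 0; 0 0 0 0 0; 0 0 0 0 0"

```text
clock: 18.25
position: [0.3984, 0.244, 0.2334]
ee_rot: [0.999, -0.047, -0.0, -0.0]
ft_force: [0.8, 0.0, 0.5]
grip_width: 0.999
grasp_force: 0.0
```

```bash
python3 - <<'E'
from h import *
from workcell import manip,viewer
o=manip.get_obs();print(o["clock"],o["position"],o["ee_rot"],o["ft_force"],o["grip_width"])
c=viewer.camera("wrist");t=viewer.camera("top")
pickle.dump(dict(wrist=c,top=t),open("cal5.pkl","wb"))
out=np.zeros((420,800,3),np.uint8);out[:,:560]=c["pixels"][:,:,::-1];out[:,560:]=cv2.resize(t["pixels"][140:315,150:250,::-1],(240,420))
cv2.imwrite("pics/p7.png",out)
print(proj(c,[[.52,.232,.25],[.52,.232,.234],[.52,.232,.09]]))
w,e=.0,0
B=np.array([.51992,-.20422,0]);R=rz(-.123)
for n,q in dict(hinge=[.08,0,.063],edge=[.08-.16*np.cos(1.733),0,.063+.16*np.sin(1.733)],behind=[.17,0,.2]).items(): print(n,B+R@q)
E
```

```text
18.25 [0.39839943 0.24402275 0.23340116] [ 9.98907300e-01 -4.67349738e-02 -1.57645077e-04 -1.51423722e-04] [0.7743072  0.04280253 0.48385453] 0.9989638489416217
[[282.3198156  -66.34276386]
 [282.36503722 -40.23384602]
 [282.51484835  46.26031676]]
hinge [ 0.5993156  -0.21403521  0.063     ]
edge [ 0.62495933 -0.21720539  0.22089981]
behind [ 0.68863566 -0.22507732  0.2       ]
```

View pics/p7.png

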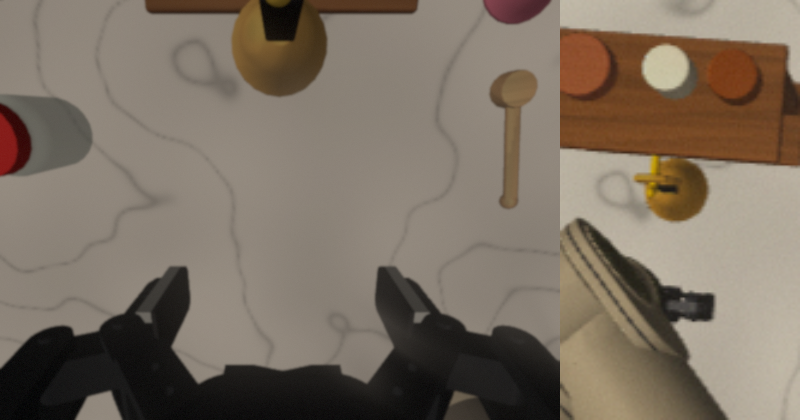

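The bell hangs upright on the hook: its mouth shows at (280,45) against the predicted (282,46), and the top view has the loop across the wire. Next is the lid. I close the fingers, go high over to behind it, then push.

Emit:
arm_command:
  series: "1 0 0 -0.117 0; 1 0 0 -0.117 0; 1 0 0 -0.117 0; 1 0 0 -0.117 0; 1 0.018 0.122 0 0; 1 0.018 0.122 0 0; 1 0.018 0.122 0 0; 1 0.018 0.122 0 0; 1 0.018 0.122 0 0; 1 0.018 0.122 0 0"
  newtons: 60

```text
clock: 19.6
position: [0.4138, -0.0531, 0.4207]
ee_rot: [0.999, -0.047, 0.0, 0.0]
ft_force: [1.0, 0.3, 0.7]
grip_width: -0.0
grasp_force: 0.0
```

Emit:
arm_command:
  series: "1 0.018 0.122 0 0; 1 0.018 0.122 0 0; 1 0.018 0.122 0 0; 1 0.09 0 0 0; 1 0.1 0 0 0; 1 0.1 0 0 0; 1 0.1 0 0 0; 1 0.1 0 0 0; 1 0.1 0 0 0; 1 0.09 0 0 0.01"

```text
clock: 20.85
position: [0.6939, -0.2248, 0.4198]
ee_rot: [0.998, -0.063, -0.0, 0.0]
ft_force: [-0.3, -0.3, 0.4]
grip_width: 0.003
grasp_force: 0.0
```

```bash
python3 - <<'E'
from h import *
from workcell import manip
o=manip.get_obs();print(o["clock"],o["position"],o["ee_rot"],o["grip_width"])
print(go(o["position"],o["ee_rot"],[.689,-.225,.197],-.123))
E
```

```text
20.85 [ 0.69387735 -0.22478724  0.41978572] [ 9.98034348e-01 -6.26678776e-02 -4.19336002e-04  3.14371699e-05] 0.002639387905388827
('shift m', array([-0.0046,  0.0008,  0.2228]), 'units', array([-0.0116,  0.002 ,  0.557 ]), 'spin', np.float64(-0.0008), 'deg', np.float64(-0.1))
```

Emit:
arm_command:
  series: "1 -0.012 0 0.12 0; 1 0 0 0.14 0; 1 0 0 0.14 0; 1 0 0 0.124 0; 1 -0.04 0 0 0; 1 -0.04 0 0 0; 1 -0.04 0 0 0; 1 -0.04 0 0 0; 1 -0.04 0 0 0; 1 0 0 0 0"

```text
clock: 22.1
position: [0.608, -0.2142, 0.2111]
ee_rot: [0.998, -0.062, -0.0, 0.0]
ft_force: [0.6, -0.4, 0.1]
grip_width: 0.004
grasp_force: 0.0
```

Emit:
arm_command:
  series: "1 -0.042 0 0.006 0; 1 -0.042 0 0.006 0; 1 -0.039 0 0.016 0; 1 -0.039 0 0.016 0; 1 -0.034 0 0.026 0; 1 -0.034 0 0.026 0; 1 -0.026 0 0.033 0; 1 -0.026 0 0.033 0; 1 -0.016 0 0.039 0; 1 -0.016 0 0.039 0"

```text
clock: 23.35
position: [0.484, -0.1983, 0.1142]
ee_rot: [0.998, -0.062, 0.0, 0.0]
ft_force: [1.8, -0.0, 0.2]
grip_width: 0.002
grasp_force: 0.5
```

```bash
python3 - <<'E'
from h import *
from workcell import manip,viewer
o=manip.get_obs();p=o["position"];print(o["clock"],p,o["ft_force"])
B=np.array([.51992,-.20422,0]);print("basket frame",rz(.123)@(p-B))
s=viewer.camera("scene")
hsv=cv2.cvtColor(s["pixels"],cv2.COLOR_RGB2HSV);m=((hsv[...,0]<6)|(hsv[...,0]>174))&(hsv[...,1]>170)&(hsv[...,2]>90)
m[:, :150]=0;m[:, 300:]=0
n,l,st,ce=cv2.connectedComponentsWithStats(m.astype(np.uint8));print([(st[i].tolist(),ce[i].round(1).tolist()) for i in range(1,n) if st[i][4]>8])
R=rz(-.123)
for th in(0,.1,.2,.3,.5,1.0): print(th,proj(s,B+R@np.array([.08-.16*np.cos(th),0,.063+.16*np.sin(th)])))
E
```

```text
23.35 [ 0.4840388  -0.19833236  0.11423211] [ 1.79976964 -0.02521598  0.20203286]
basket frame [-0.03633247  0.0014409   0.11423211]
[]
0 [[208.35627595 231.0248956 ]]
0.1 [[207.73469957 229.70243218]]
0.2 [[207.29308898 228.76726641]]
0.3 [[207.04210448 228.24219619]]
0.5 [[207.14864813 228.50056079]]
1.0 [[211.19226117 237.26131836]]
```

Emit:
arm_command:
  series: "1 -0.018 0 0.02 0; 1 -0.018 0 0.02 0; 1 0 0 0.02 0; 1 0 0 0.01 0; 1 0 0 0.005 0; 1 0 0 0.005 0; 1 0 0 0.005 0; 1 0 0 0 0; 1 0 0 0 0; 1 0 0 0 0"

```text
clock: 24.65
position: [0.4697, -0.1966, 0.0837]
ee_rot: [0.998, -0.062, 0.0, 0.0]
ft_force: [-14.1, 5.3, 32.1]
grip_width: 0.0
grasp_force: 16.2
```

Emit:
arm_command:
  series: "1 0 0 -0.02 0; 1 0 0 -0.04 0; 1 0 0 -0.08 0; 1 0 0 -0.1 0; 1 0 0 -0.1 0; 1 0 0 -0.1 0; 1 -0.1 0 -0.1 0; 1 -0.1 0 -0.1 0; 1 -0.1 0 0 0; 1 0 0 0 0"

```text
clock: 25.9
position: [0.3489, -0.1817, 0.3387]
ee_rot: [0.998, -0.063, 0.001, 0.001]
ft_force: [0.5, -0.5, -0.1]
grip_width: 0.001
grasp_force: 0.0
```

```bash
python3 - <<'E'
from h import *
from workcell import manip,viewer
o=manip.get_obs();print(o["clock"],o["position"],o["ft_force"])
w=viewer.camera("wrist");T=viewer.camera("top");S=viewer.camera("scene")
B=np.array([.51992,-.20422,0]);R=rz(-.123)
for c,n in((w,"w"),(S,"s"),(T,"t")):
    cv2.imwrite(f"pics/f_{n}.png",c["pixels"][:,:,::-1])
    hsv=cv2.cvtColor(c["pixels"],cv2.COLOR_RGB2HSV)
    for k,m in(("red",((hsv[...,0]<5)|(hsv[...,0]>175))&(hsv[...,1]>190)&(hsv[...,2]>70)),("brass",cv2.inRange(hsv,(18,140,60),(25,255,255))>0)):
        N,l,st,ce=cv2.connectedComponentsWithStats(m.astype(np.uint8));print(n,k,[(st[i].tolist(),ce[i].round(1).tolist()) for i in range(1,N) if st[i][4]>6][:8])
    for th in(0,.1): print(n,th,np.round(proj(c,[B+R@np.array([.08-.16*np.cos(th),y,.065+.16*np.sin(th)]) for y in(.11,0,-.11)]),1).tolist())
    print("bell",np.round(proj(c,[[.519,.2335,.09],[.519,.2335,.25]]),1).tolist())
E
```

```text
25.9 [ 0.34888326 -0.18169931  0.33872352] [ 0.53947652 -0.5423925  -0.08259117]
w red []
w brass []
w 0 [[189.1, 96.9], [282.4, 96.7], [375.7, 96.4]]
w 0.1 [[185.1, 95.5], [282.4, 95.2], [379.8, 95.0]]
bell [[-119.5, 71.7], [-440.5, 38.8]]
s red [([363, 133, 15, 8, 68], [369.5, 136.2]), ([203, 230, 12, 7, 39], [208.9, 233.2])]
s brass []
s 0 [[237.5, 217.3], [208.3, 230.8], [178.1, 244.8]]
s 0.1 [[237.3, 215.9], [207.6, 229.5], [177.1, 243.6]]
bell [[323.5, 182.2], [329.8, 159.9]]
t red [([96, 226, 23, 23, 410], [107.2, 237.2]), ([349, 241, 17, 6, 81], [356.8, 243.5])]
t brass [([315, 81, 18, 13, 107], [322.4, 88.5]), ([181, 204, 30, 28, 333], [194.4, 217.7]), ([201, 207, 3, 3, 7], [202.1, 207.9]), ([284, 234, 6, 11, 28], [286.5, 237.8])]
t 0 [[316.4, 241.9], [356.4, 246.2], [396.5, 250.4]]
t 0.1 [[316.8, 241.5], [357.3, 245.8], [397.8, 250.1]]
bell [[198.7, 219.7], [188.6, 215.0]]
```

```bash
python3 - <<'E'
import cv2,numpy as np
g=cv2.imread("pics/f_w.png",0)
for r in range(86,116,2):
    x=np.where(g[r,150:420]<70)[0]+150; print(r,(x.min(),x.max(),len(x)) if len(x) else None,end=" ")
w=cv2.cvtColor(cv2.imread("pics/f_w.png"),cv2.COLOR_BGR2HSV)
m=((w[...,0]<8)|(w[...,0]>172))&(w[...,1]>120);y,x=np.where(m[60:140,200:360]);print("red",len(x),x.min()+200 if len(x) else 0,x.max()+200 if len(x) else 0,y.min()+60 if len(x) else 0,y.max()+60 if len(x) else 0)
E
```

```text
86 (np.int64(188), np.int64(378), 147) 88 (np.int64(188), np.int64(378), 134) 90 (np.int64(188), np.int64(378), 133) 92 (np.int64(188), np.int64(377), 133) 94 (np.int64(188), np.int64(377), 185) 96 (np.int64(190), np.int64(374), 181) 98 None 100 None 102 None 104 None 106 None 108 None 110 None 112 None 114 None red 456 263 303 85 97
```

The lid's free edge shows at columns 188–377 and row 97, which matches the shut prediction (189–376, row 97) and not an angle of 0.1 rad. The bell is on the hook and the arm is clear, so I hand in.

```bash
python3 -c "
from workcell import manip
print(manip.hand_in())"
```

```text
the job is handed in; nothing more can be done
None
```

The bell hangs by its loop on the yellow hook, and the basket lid measures shut in the camera images. I handed the job in at about 26 s of the 70 s allowed; hand-in gave no verdict, and I did not measure the cup and other bystanders at the end.

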